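# Fold the length stop back onto its rail

### The job

Beside the panel saw, fold away the opened length stop (red outer arm, white inner arm). First swing the red arm right back over the white arm using the black knob, and only then swing the folded pair home over its aluminium rail using the yellow knob, so that both arms end lying one above the other along the rail. Do not knock the glue pot, and leave the stop released.

Things in the scene. Friction and masses are not known exactly. Their poses are not given: they have to be found in the camera images.
- bracket: aluminium rail fixed to the bench, 250 x 60 mm, 40 high. Origin: bench level, on the vertical axis of the white inner arm's hinge, 40 mm from the rail's near end; x along the rail to its far end, z up. The inner arm (bar 26 wide, 51-62 mm up) starts 40-60 deg out on the -y side and closes counter-clockwise from above onto +x, to a stop. Hinge 0.55 N m, stays where left.
- elbow_knob (a point): yellow round knob, 24 mm wide, on the vertical elbow axis joining white and red arms, 160 mm from the bracket's origin. Site on its axis, 104 mm above the bench; grip spans 82-118 mm height. Spins freely, so it can be held firmly and carried along an arc without turning the hand. Moving it swings the inner arm about the bracket's origin; the red arm goes along.
- tip_knob (a point): black round knob, same size, height, point and free spin, at the free end of the red outer arm (bar 26 wide, 63-74 mm up), 130 mm from the elbow axis. Starts 75-115 deg open and closes counter-clockwise from above over the white arm, to a stop, this knob then 30 mm from the bracket's origin towards the elbow. Hinge 0.14 N m, stays where left.
- glue_pot: loose white glue pot, orange cap, 58 mm wide, 80 mm high, about 0.3 kg; origin at the centre of its underside. It stands beside the rail's far half, centre 115-130 mm off on the +y side, where an unfolded red arm would sweep it. Not to be knocked. (A spare stop with blue arm and grey knobs nearby is fixed, already folded: it shows the final look.)

How it is judged (in metres and radians):
On the way:
1. the red outer arm is folded back over the white inner arm while the inner arm is still swung out (horizontal distance between tip_knob and bracket below 0.048 m and y of elbow_knob in the frame of bracket below -0.06 m), for 0.2 s.
At the end, for the whole second after the job is handed in: The outer arm is folded over the inner arm (black knob within 48 mm of the inner hinge axis, that is within about 15 degrees of fully folded), the inner arm lies over the rail (yellow knob less than 30 mm to the side of the rail's centre line, about 11 degrees), and the glue pot stands upright (horizontal distance between tip_knob and bracket below 0.048 m and y of elbow_knob in the frame of bracket above -0.03 m and x of elbow_knob in the frame of bracket above 0.1 m and angle between glue_pot's own z axis and vertical below 0.3 rad); the robot touches nothing.
It fails at once if the glue pot is knocked (shifted more than 20 mm or tipped) (distance of glue_pot from where it was at the start of the episode above 0.02 m or angle between glue_pot's own z axis and vertical above 0.3 rad).
It also fails if it takes over 54 s, if anything falls off the work surface, if the arm or the gripper's body presses on something with over 40 N, if the wrist force passes 120 N, or if a joint passes its speed limit or range.

### The arm

A 7-joint arm with a two-finger parallel gripper is mounted at the origin on the work surface. World frame = base frame: x ahead of the robot, y to its left, z up, the work surface at z = 0. Lengths are in mm, angles in rad, forces in N, time in s.
With the tool pointing down it reaches from about 400 to 850 mm from the base axis. Payload 4.5 kg.
Tool frame: the origin (TCP) lies at the centre of the arm's flange, where the gripper is bolted on; the fingertips stand 166 mm ahead of it and the grasp point (between the pads) lies 147 mm ahead of it; z points along the fingers, y is the line along which they close (so a half turn about z gives the same grasp; the last joint's range is limited). The gripper opens to 88 mm and grips with 3 to 60 N. Pads are 18 mm wide; open, the fingers measure 123 mm over their backs; the gripper's body (75 mm by 187 mm) begins 45 mm behind the grasp point.
Start: joints at [1.176, 0.689, -0.195, 1.565, 0.157, 0.902, -0.215], TCP at [259.886, -568.416, 404.743] pointing down, gripper open.
Joint ranges: [-3.01, 3.01], [-0.46, 2.08], [-1.47, 1.51], [0.13, 2.56], [-1, 4.14], [0.04, 2.09], [-2.66, 2.66]. Speed limits (rad/s): [2.57, 2.57, 3.14, 3.14, 3.14, 3.14, 3.14].

### API

Orientations are given as a unit quaternion [w, x, y, z].
In Python, from bench import r gives the robot as it stands. The module is installed in compiled form; this text tells all that it offers.
- The arm moves only by the shell command python3 -m creep 'ROWS' [FORCE]. ROWS is text: rows parted by semicolons, each of 7 numbers parted by spaces: the shift along the world's x, y, z in units of 0.03 m (1.0 is 0.03 m), then the turn, a rotation vector about the world's x, y, z in units of 0.08 rad (1.0 is 0.08 rad), then the opening, from -1 (shut) to 1 (fully open). A call has 1 to 5 rows; each row shifts and turns the commanded pose from where the row before left it; what a row does not reach is not made up. A row lasts 1/12 s, in which the tool goes at most 41.7 mm and 7.16 degrees, less where a joint would pass 70% of its speed; a pose out of reach is approached as far as the arm can. A call with a number of a shift or a turn outside -1 to 1 is refused whole. A call with a gripper value outside its range is refused whole. The fingers move at their own pace and stop on an object; FORCE is the grip in N (left out, the last holds). Time passes only in rows, so rows that do not move let the fingers close. It gives the time, the measured TCP pose, the force, the opening and the grip force at its end, in the units of the state.
- r.read_state(): the state, without advancing time (a new reading comes with each control period).
- r.snapshot(name): name is "scene" or "side" or "wrist"; returns the picture (480x640x3 uint8, red, green, blue); there is no depth.
- r.calibration(name): a dict with "fov_y" (degrees; the focal length in pixels is half the picture's height over the tangent of half this angle, whatever the lens; pixels are square), "cx", "cy" (the principal point, pixels), "dist" ([k1, k2, p1, p2, k3] as OpenCV has them; the pictures are not rectified), "pose" (4x4, takes a point from camera to world coordinates). Camera axes: x right, y down, z forward; pixel columns grow to the right and rows downward; lengths in mm; the calibration is good to about 2 mm. A picture is of the moment at which its call begins: read the wrist's pose just before it. calibration takes no time and is no camera call; for the wrist camera it gives the pose at the moment of the call.
- r.close_job(): hands the job in; it is judged then, once.
Trained networks look in the newest picture that a camera, given by its name, has taken for a name from the list of things; names that differ only in an ending like _2 or _b are one class to them, and where a whole thing is asked for, a point or a joint stands for the part that bears it (a point fixed in the world has none). Each returns a list of dicts, best first, with "p" (0 to 1); they miss things now and then, are a little off and sometimes report something else, mostly with a low value. They report only what shows in the picture. A call takes as long as a camera call.
- r.masks_of(camera, thing): "mask" (480x640 bool, what is visible of it) and "extent" ([left, top, right, bottom] in pixels, round what is visible of it).
The state is a dict: "time": time; "qpos": joint angles; "dq": joint speeds; "effort": joint torques, N m; "tcp_pos": TCP position; "eef_rot": TCP orientation; "ft_force": force on the tool from outside, world axes, zero at the start; "moment": the same for the moment, N m; "gripper_width": finger opening in mm; "grasp_force": force on a finger pad.
Only numpy, scipy, OpenCV 4.12 (cv2) and the standard library are available. Lean on these libraries where they do the work, as an engineer would, in place of code of your own. Each camera call takes 0.05 s, during which the arm holds its last target. There are 200 camera calls.

## Working session

There is one attempt and no reset: what is moved stays moved. The work goes in short steps, Python scripts to look and compute and a shell command to move; the robot and the scene stay as the last step left them, time stands still between calls to the robot, and variables do not carry over. Pictures are saved under pics/ and viewed, at most 10 in all, crops included, and the job is handed in when it is done.

```bash
mkdir -p pics; cat > h.py <<'E'
from bench import r
import numpy as np, cv2
def K(c):
    f=240/np.tan(np.radians(c["fov_y"]/2)); return np.array([[f,0,c["cx"]],[0,f,c["cy"]],[0,0,1]])
def at(c,uv,z):
    p=cv2.undistortPoints(np.array([[uv]],float),K(c),np.array(c["dist"],float))[0,0]
    T=np.array(c["pose"]); d=T[:3,:3]@[p[0],p[1],1]; o=T[:3,3]; return o+d*(z-o[2])/d[2]
def proj(c,P):
    T=np.linalg.inv(np.array(c["pose"])); R=T[:3,:3]
    return cv2.projectPoints(np.array(P,float).reshape(-1,1,3),cv2.Rodrigues(R)[0],T[:3,3],K(c),np.array(c["dist"],float))[0][:,0]
def save(n,im): cv2.imwrite(f"pics/{n}.png",im[:,:,::-1])
E
python3 - <<'E'
from h import *
for cam in ("scene","side"):
    im=r.snapshot(cam); save(cam+"0",im); c=r.calibration(cam); print(cam,np.round(np.array(c["pose"])[:3,3]))
    for t,z in (("elbow_knob",104),("tip_knob",104),("glue_pot",40),("bracket",40)):
        for m in r.masks_of(cam,t)[:3]:
            y,x=np.nonzero(m["mask"]); u=(x.mean(),y.mean()); print(t,round(m["p"],2),np.round(m["extent"]),np.round(u),np.round(at(c,u,z)))
s=r.read_state(); print(s["time"],s["eef_rot"])
E
```

```text
scene [728. 287. 630.]
elbow_knob 0.74 [165. 299. 194. 335.] [180. 313.] [655. -21. 104.]
tip_knob 0.62 [283. 311. 310. 347.] [299. 328.] [571.  76. 104.]
glue_pot 0.74 [348. 195. 393. 264.] [372. 226.] [381.   1.  40.]
bracket 0.92 [167. 208. 355. 356.] [254. 292.] [561. -24.  40.]
side [ 213. -436.  537.]
elbow_knob 0.97 [441. 132. 464. 170.] [453. 150.] [648. -32. 104.]
tip_knob 0.68 [337. 116. 358. 149.] [347. 132.] [564.  65. 104.]
glue_pot 0.82 [215. 220. 267. 301.] [242. 262.] [380.  -1.  40.]
bracket 0.58 [284. 113. 477. 341.] [392. 235.] [545. -57.  40.]
0.5 [ 2.92269338e-06  9.77096584e-01  2.12796299e-01 -7.31909226e-06]
```

View pics/scene0.png

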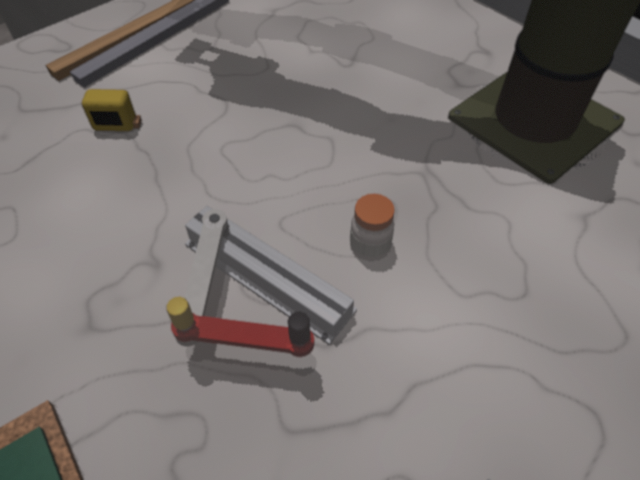

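View pics/side0.png

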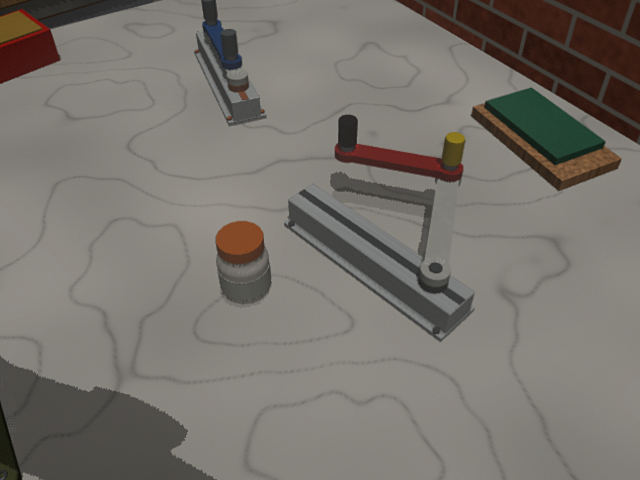

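The scene view shows the hinge cap at about (214,218), yellow knob top at (179,305), black knob top at (299,319), and the rail's far end around (340,315). The side view shows the hinge at (435,268), yellow top at (454,139), black top at (348,122), and the pot at (243,262). The bracket masks miss the arms in part, so I'll fit the points.

```bash
cat > fit.py <<'E'
from h import *
from scipy.optimize import least_squares
cs={n:r.calibration(n) for n in("scene","side")}
obs={"scene":[(214,218),(179,305),(299,319)],"side":[(435,268),(454,139),(348,121)]}
for n in obs: print(n,[np.round(at(cs[n],u,z)[:2]) for u,z in zip(obs[n],(66,118,118))])
def pts(p):
    h=p[:2];e=h+160*np.array([np.cos(p[2]),np.sin(p[2])]);t=e+130*np.array([np.cos(p[3]),np.sin(p[3])])
    return np.array([[*h,66],[*e,118],[*t,118]])
def f(p): return np.concatenate([(proj(cs[n],pts(p))-obs[n]).ravel() for n in obs])
s=least_squares(f,[540,-130,.8,2.2]);print(s.x,np.round(s.fun,1));print(np.round(pts(s.x)))
# rail far-end top corners
for n,us in (("scene",[(353,302),(332,333),(188,240),(207,208)]),("side",[(289,203),(313,184),(440,325),(472,293)])):
    print(n,[np.round(at(cs[n],u,40)[:2]) for u in us])
E
python3 fit.py
```

```text
scene [array([ 541., -132.]), array([652., -22.]), array([568.,  74.])]
side [array([ 536., -140.]), array([649., -29.]), array([567.,  68.])]
[ 538.19016568 -137.11688947    0.7734459     2.28253838] [-0.5 -3.2 -1.8 -1.8 -0.2 -0.9 -0.1 -2.4 -0.2 -2.6 -1.7 -2.4]
[[ 538. -137.   66.]
 [ 653.  -25.  118.]
 [ 568.   73.  118.]]
scene [array([480.,  67.]), array([527.,  81.]), array([ 579., -144.]), array([ 529., -172.])]
side [array([473.,  55.]), array([517.,  70.]), array([ 508., -186.]), array([ 564., -172.])]
```

Fit: hinge (538,-137), rail direction about 100.5°, inner arm 44.3°, elbow (653,-25), tip (568,73), all within a few mm. Next I move above the black knob.

```bash
python3 -m creep '0.48 1 0 0 0 0 1;0.48 1 0 0 0 0 1;0.48 1 0 0 0 0 1;0.48 1 0 0 0 0 1;0.48 1 0 0 0 0 1'; python3 -m creep '0.48 1 0 0 0 0 1;0.48 1 0 0 0 0 1;0.48 1 0 0 0 0 1;0.48 1 0 0 0 0 1;0.48 1 0 0 0 0 1' | tail -1;python3 -m creep '0.48 1 0 0 0 0 1;0.48 1 0 0 0 0 1;0.48 1 0 0 0 0 1;0.48 1 0 0 0 0 1;0.48 1 0 0 0 0 1'|tail -1;python3 -m creep '0.48 1 0 0 0 0 1;0.48 1 0 0 0 0 1;0.48 1 0 0 0 0 1;0.48 1 0 0 0 0 1;0 0 0 0 0 0 1'
```

```text
time: 0.92
tcp_pos: [332.3, -417.0, 404.9]
eef_rot: [0.0, 0.977, 0.213, 0.0]
ft_force: [0.2, -0.5, 0.2]
gripper_width: 88.2
grasp_force: 0.0
grasp_force: 0.0
grasp_force: 0.0
time: 2.17
tcp_pos: [535.9, 9.4, 405.1]
eef_rot: [-0.002, 0.976, 0.218, 0.003]
ft_force: [0.2, 1.0, 0.1]
gripper_width: 88.2
grasp_force: 0.0
```

```bash
python3 -m creep '0.36 0.7 0 0 0 0 1;0.36 0.7 0 0 0 0 1;0.36 0.7 0 0 0 0 1;0 0 0 0 0 0 1;0 0 0 0 0 0 1'; python3 - <<'E'
from h import *
c=r.calibration("wrist"); im=r.snapshot("wrist"); save("w1",im)
for t in("tip_knob","elbow_knob"):
    for m in r.masks_of("wrist",t)[:2]:
        y,x=np.nonzero(m["mask"]); u=(x.mean(),y.mean()); print(t,round(m["p"],2),np.round(m["extent"]),np.round(u),np.round(at(c,u,104)),np.round(at(c,u,116)))
E
```

```text
time: 2.58
tcp_pos: [566.1, 65.8, 404.7]
eef_rot: [-0.0, 0.977, 0.214, 0.0]
ft_force: [0.0, 0.4, 1.1]
gripper_width: 88.3
grasp_force: 0.0
elbow_knob 0.94 [444. 156. 487. 191.] [464. 172.] [653. -25. 104.] [652. -19. 116.]
```

View pics/w1.png

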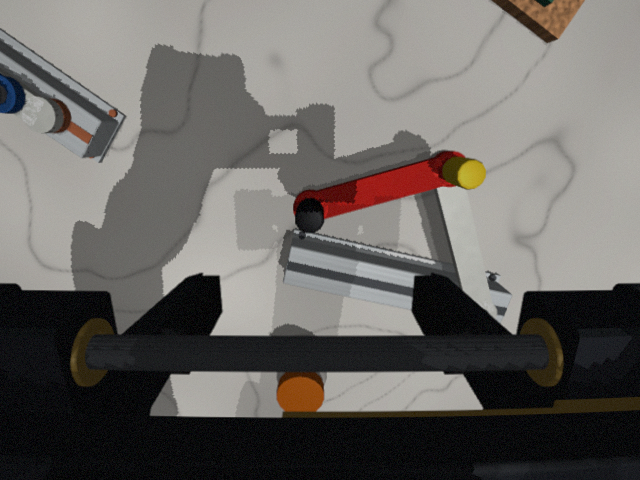

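The wrist view shows the black knob top at (310,216), yellow top at (469,173), the spare rail's corner at (125,118) and the pot cap at (300,393). The network missed the black knob, so I'll use my pixel.

```bash
python3 - <<'E'
from h import *
c=r.calibration("wrist")
for u,z in(((310,216),118),((469,173),118),((125,118),40),((12,95),118),((300,393),80)): print(u,np.round(at(c,u,z),1))
print(r.read_state()["tcp_pos"])
E
```

```text
(310, 216) [570.5  70.2 118. ]
(469, 173) [651.5 -26.4 118. ]
(125, 118) [568.2 263.8  40. ]
(12, 95) [563.6 308.9 118. ]
(300, 393) [383.4  -1.3  80. ]
[565.49720303  63.13578666 404.67316782]
```

```bash
python3 -m creep '0.13 0.26 -0.5 0 0 0 1;0 0 -1 0 0 0 1;0 0 -1 0 0 0 1;0 0 -0.5 0 0 0 1;0 0 0 0 0 0 1'
```

```text
time: 3.15
tcp_pos: [568.2, 70.7, 311.6]
eef_rot: [0.0, 0.977, 0.212, -0.004]
ft_force: [-0.1, 0.4, -0.3]
gripper_width: 88.5
grasp_force: 0.0
```

```bash
python3 -m creep '0.03 0 -1 0 0 0 1;0 0 -0.7 0 0 0 1;0 0 -0.2 0 0 0 1;0 0 0 0 0 0 1;0 0 0 0 0 0 1'; python3 -m creep '0 0 0 0 0 0 -1;0 0 0 0 0 0 -1;0 0 0 0 0 0 -1;0 0 0 0 0 0 -1;0 0 0 0 0 0 -1' 15;python3 -m creep '0 0 0 0 0 0 -1;0 0 0 0 0 0 -1;0 0 0 0 0 0 -1;0 0 0 0 0 0 -1;0 0 0 0 0 0 -1'
```

```text
time: 3.57
tcp_pos: [571.2, 72.0, 258.9]
eef_rot: [0.0, 0.977, 0.212, 0.001]
ft_force: [0.3, 0.7, 0.6]
gripper_width: 88.2
grasp_force: 0.0
time: 3.98
tcp_pos: [570.8, 72.4, 258.2]
eef_rot: [0.0, 0.977, 0.213, 0.0]
ft_force: [0.0, 0.2, -0.2]
gripper_width: 57.1
grasp_force: 0.0
time: 4.4
tcp_pos: [570.4, 73.1, 257.7]
eef_rot: [-0.001, 0.977, 0.213, -0.0]
ft_force: [-1.8, 3.8, 2.6]
gripper_width: 23.3
grasp_force: 7.6
```

```bash
python3 - <<'E'
import numpy as np
def arc(c,R,a,b,n):
    t=np.radians(np.linspace(a,b,n+1)); p=np.c_[np.cos(t),np.sin(t)]*R+c
    print(np.round(np.diff(p,axis=0)/30,2).tolist(), np.round(p[::5]).tolist(),p[-1])
arc((652,-25.5),130,130,224.3,15)
arc((538,-137),160,44.3,100.5,15)
E
python3 -m creep '0 0 0 0 0 0 -1;0 0 0 0 0 0 -1;0 0 0 0 0 0 -1' 30
```

```text
[[-0.35, -0.32], [-0.31, -0.36], [-0.27, -0.39], [-0.22, -0.42], [-0.18, -0.44], [-0.13, -0.46], [-0.08, -0.47], [-0.02, -0.47], [0.03, -0.47], [0.08, -0.47], [0.13, -0.46], [0.18, -0.44], [0.23, -0.42], [0.27, -0.39], [0.31, -0.36]] [[568.0, 74.0], [529.0, 16.0], [525.0, -54.0], [559.0, -116.0]] [ 558.95994462 -116.29398711]
[[-0.25, 0.24], [-0.27, 0.22], [-0.28, 0.21], [-0.29, 0.19], [-0.31, 0.17], [-0.32, 0.15], [-0.32, 0.13], [-0.33, 0.11], [-0.34, 0.08], [-0.34, 0.06], [-0.35, 0.04], [-0.35, 0.02], [-0.35, -0.01], [-0.35, -0.03], [-0.34, -0.05]] [[653.0, -25.0], [611.0, 6.0], [561.0, 21.0], [509.0, 20.0]] [508.84231592  20.32078521]
time: 4.65
tcp_pos: [570.4, 73.1, 257.7]
eef_rot: [-0.0, 0.977, 0.213, -0.0]
ft_force: [-1.8, 2.8, 1.1]
gripper_width: 23.0
grasp_force: 30.0
```

```bash
python3 -m creep '-0.35 -0.32 0 0 0 0 -1;-0.31 -0.36 0 0 0 0 -1;-0.27 -0.39 0 0 0 0 -1;-0.22 -0.42 0 0 0 0 -1;-0.18 -0.44 0 0 0 0 -1'
```

```text
time: 5.07
tcp_pos: [530.8, 13.6, 257.8]
eef_rot: [0.0, 0.977, 0.213, 0.001]
ft_force: [3.0, 0.2, -3.4]
gripper_width: 23.1
grasp_force: 30.0
```

```bash
python3 -m creep '-0.13 -0.46 0 0 0 0 -1;-0.08 -0.47 0 0 0 0 -1;-0.02 -0.47 0 0 0 0 -1;0.03 -0.47 0 0 0 0 -1;0.08 -0.47 0 0 0 0 -1'; python3 -m creep '0.13 -0.46 0 0 0 0 -1;0.18 -0.44 0 0 0 0 -1;0.23 -0.42 0 0 0 0 -1;0.27 -0.38 0 0 0 0 -1;0 0 0 0 0 0 -1'
```

```text
time: 5.48
tcp_pos: [528.2, -56.9, 257.8]
eef_rot: [0.0, 0.977, 0.213, 0.002]
ft_force: [3.9, 1.5, -4.6]
gripper_width: 23.3
grasp_force: 30.0
time: 5.9
tcp_pos: [554.3, -109.0, 257.8]
eef_rot: [0.001, 0.977, 0.211, 0.004]
ft_force: [4.2, 2.8, -3.8]
gripper_width: 23.4
grasp_force: 30.0
```

```bash
python3 - <<'E'
from h import *
for cam in ("scene","side"):
    im=r.snapshot(cam); save(cam+"2",im); c=r.calibration(cam)
    for t in("elbow_knob","tip_knob"):
        for m in r.masks_of(cam,t)[:1]:
            y,x=np.nonzero(m["mask"]); u=(x.mean(),y.mean()); print(cam,t,round(m["p"],2),np.round(u),np.round(at(c,u,104)))
print(r.read_state()["tcp_pos"],r.read_state()["ft_force"])
E
```

```text
scene elbow_knob 0.63 [179. 313.] [655. -22. 104.]
scene tip_knob 0.7 [209. 225.] [564. -99. 104.]
side tip_knob 0.59 [432. 222.] [ 549. -112.  104.]
[ 552.99413208 -106.95914945  257.77876994] [ 4.21310927  2.86537986 -4.15862786]
```

```bash
python3 -m creep '0.22 -0.27 0 0 0 0 -1;0.1 -0.1 0 0 0 0 -1;0 0 0 0 0 0 -1;0 0 0 0 0 0 -1;0 0 0 0 0 0 -1'
```

```text
time: 6.62
tcp_pos: [561.3, -116.0, 257.7]
eef_rot: [-0.002, 0.977, 0.214, 0.001]
ft_force: [-0.2, 7.1, -0.7]
gripper_width: 23.0
grasp_force: 30.0
```

```bash
python3 -m creep '0 0 0 0 0 0 1;0 0 0 0 0 0 1;0 0 0 0 0 0 1;0 0 0 0 0 0 1;0 0 0 0 0 0 1'; python3 -m creep '0 0 0 0 0 0 1;0 0 0 0 0 0 1;0 0 0.5 0 0 0 1;0 0 1 0 0 0 1;0 0 1 0 0 0 1';python3 -m creep '0.6 0.6 1 0 0 0 1;0.7 0.7 1 0 0 0 1;0.7 0.7 0 0 0 0 1;0 0 0 0 0 0 1;0 0 0 0 0 0 1'
python3 - <<'E'
from h import *
print(r.read_state()["tcp_pos"])
c=r.calibration("wrist"); im=r.snapshot("wrist"); save("w3",im)
for t in("tip_knob","elbow_knob"):
    for m in r.masks_of("wrist",t)[:2]:
        y,x=np.nonzero(m["mask"]); u=(x.mean(),y.mean()); print(t,round(m["p"],2),np.round(m["extent"]),np.round(u),np.round(at(c,u,104)),np.round(at(c,u,116)))
E
```

```text
time: 7.03
tcp_pos: [561.0, -118.7, 257.8]
eef_rot: [0.0, 0.977, 0.212, -0.0]
ft_force: [0.3, 0.4, 0.3]
gripper_width: 54.0
grasp_force: 0.0
time: 7.45
tcp_pos: [560.6, -117.8, 332.7]
eef_rot: [-0.0, 0.977, 0.213, -0.001]
ft_force: [0.9, -0.0, 0.5]
gripper_width: 87.4
grasp_force: 0.0
time: 7.87
tcp_pos: [621.3, -56.2, 392.5]
eef_rot: [-0.0, 0.977, 0.214, 0.001]
ft_force: [0.1, -1.8, -0.5]
gripper_width: 87.9
grasp_force: 0.0
[621.33479507 -56.21243049 392.48094224]
tip_knob 0.88 [337. 294. 365. 337.] [349. 315.] [ 561. -115.  104.] [ 567. -111.  116.]
elbow_knob 0.7 [284. 154. 315. 190.] [298. 173.] [653. -26. 104.] [655. -27. 116.]
```

View pics/w3.png

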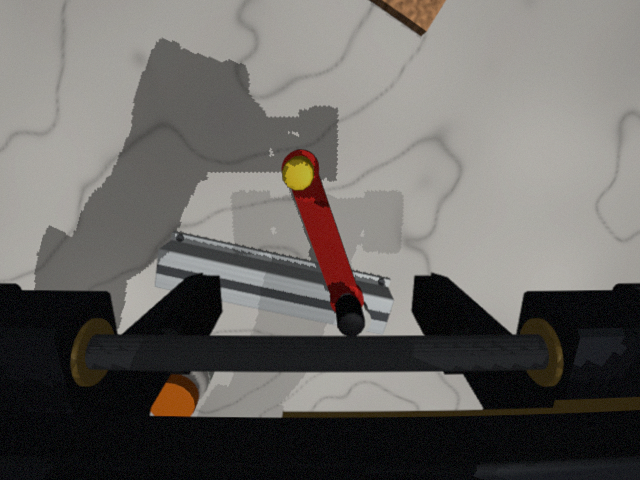

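The red arm lies over the white arm, with the black knob at (349,322) by the hinge and the yellow knob at (298,173), about (653.5,-26). I'll go to the yellow knob.

```bash
python3 -m creep '0.54 0.5 0 0 0 0 1;0.54 0.5 0 0 0 0 1;0 0 -0.8 0 0 0 1;0 0 -0.8 0 0 0 1;0 0 0 0 0 0 1'
```

```text
time: 8.43
tcp_pos: [650.8, -29.4, 339.3]
eef_rot: [-0.0, 0.977, 0.212, -0.005]
ft_force: [-1.4, -0.2, -0.2]
gripper_width: 88.3
grasp_force: 0.0
```

```bash
python3 -m creep '0.09 0.09 -0.9 0 0 0 1;0 0 -1 0 0 0 1;0 0 -0.7 0 0 0 1;0 0 -0.2 0 0 0 1;0 0 0 0 0 0 1'; python3 -m creep '0 0 0 0 0 0 -1;0 0 0 0 0 0 -1;0 0 0 0 0 0 -1;0 0 0 0 0 0 -1;0 0 0 0 0 0 -1' 15;python3 -m creep '0 0 0 0 0 0 -1;0 0 0 0 0 0 -1;0 0 0 0 0 0 -1;0 0 0 0 0 0 -1;0 0 0 0 0 0 -1';python3 -m creep '0 0 0 0 0 0 -1;0 0 0 0 0 0 -1' 35
```

```text
time: 8.85
tcp_pos: [655.0, -26.5, 259.2]
eef_rot: [0.0, 0.977, 0.212, -0.002]
ft_force: [0.3, 0.3, 0.1]
gripper_width: 88.1
grasp_force: 0.0
time: 9.27
tcp_pos: [656.2, -25.4, 261.4]
eef_rot: [0.0, 0.977, 0.213, 0.001]
ft_force: [0.6, -0.4, -0.1]
gripper_width: 57.0
grasp_force: 0.0
time: 9.68
tcp_pos: [655.8, -25.2, 260.3]
eef_rot: [-0.0, 0.977, 0.213, -0.0]
ft_force: [-1.3, 2.5, 0.9]
gripper_width: 23.7
grasp_force: 8.2
time: 9.85
tcp_pos: [655.9, -25.2, 260.3]
eef_rot: [-0.0, 0.977, 0.213, -0.0]
ft_force: [0.5, 0.2, 0.5]
gripper_width: 23.0
grasp_force: 35.0
```

Gripped. I'll swing the folded pair home.

```bash
python3 -m creep '-0.25 0.24 0 0 0 0 -1;-0.27 0.22 0 0 0 0 -1;-0.28 0.21 0 0 0 0 -1;-0.29 0.19 0 0 0 0 -1;-0.31 0.17 0 0 0 0 -1'; python3 -m creep '-0.32 0.15 0 0 0 0 -1;-0.32 0.13 0 0 0 0 -1;-0.33 0.11 0 0 0 0 -1;-0.34 0.08 0 0 0 0 -1;-0.34 0.06 0 0 0 0 -1'
```

```text
time: 10.27
tcp_pos: [614.9, 5.4, 260.4]
eef_rot: [0.001, 0.977, 0.213, 0.002]
ft_force: [5.3, -0.5, -4.3]
gripper_width: 23.2
grasp_force: 35.0
time: 10.68
tcp_pos: [565.4, 22.0, 260.4]
eef_rot: [-0.0, 0.977, 0.213, 0.002]
ft_force: [4.0, 1.1, -5.3]
gripper_width: 23.0
grasp_force: 35.0
```

```bash
python3 -m creep '-0.35 0.04 0 0 0 0 -1;-0.35 0.02 0 0 0 0 -1;-0.35 -0.01 0 0 0 0 -1;-0.35 -0.03 0 0 0 0 -1;-0.25 -0.03 0 0 0 0 -1'; python3 -m creep '-0.1 0 0 0 0 0 -1;0 0 0 0 0 0 -1;0 0 0 0 0 0 -1'
```

```text
time: 11.1
tcp_pos: [515.4, 22.1, 260.4]
eef_rot: [-0.001, 0.977, 0.213, 0.002]
ft_force: [3.6, 3.4, -6.1]
gripper_width: 22.9
grasp_force: 35.0
time: 11.35
tcp_pos: [511.8, 21.6, 260.3]
eef_rot: [-0.0, 0.977, 0.213, -0.0]
ft_force: [-1.2, 3.5, -2.3]
gripper_width: 23.0
grasp_force: 35.0
```

```bash
python3 -m creep '-0.13 -0.02 0 0 0 0 -1;0 0 0 0 0 0 -1;0 0 0 0 0 0 -1'; python3 -m creep '0 0 0 0 0 0 1;0 0 0 0 0 0 1;0 0 0 0 0 0 1;0 0 0 0 0 0 1;0 0 0 0 0 0 1'; python3 -m creep '0 0 0 0 0 0 1;0 0 0 0 0 0 1;0 0 0 0 0 0 1;0 0 0.5 0 0 0 1;0 0 1 0 0 0 1';python3 -m creep '0 0 1 0 0 0 1;0 0 1 0 0 0 1;0 0 1 0 0 0 1;0.5 0 0.5 0 0 0 1;0 0 0 0 0 0 1'
python3 - <<'E'
from h import *
im=r.snapshot("side"); s=r.snapshot("scene"); save("end",np.hstack([cv2.resize(im,(400,300)),cv2.resize(s,(400,300))]))
for cam in("side","scene"):
    c=r.calibration(cam)
    for t in("elbow_knob","tip_knob","glue_pot"):
        for m in r.masks_of(cam,t)[:1]:
            y,x=np.nonzero(m["mask"]); u=(x.mean(),y.mean()); print(cam,t,round(m["p"],2),np.round(u),np.round(at(c,u,40 if t[0]=="g" else 104)))
E
```

```text
time: 11.6
tcp_pos: [508.2, 20.9, 260.3]
eef_rot: [-0.0, 0.977, 0.213, 0.0]
ft_force: [2.1, 4.3, -3.7]
gripper_width: 23.0
grasp_force: 35.0
time: 12.02
tcp_pos: [507.8, 19.9, 260.5]
eef_rot: [0.0, 0.977, 0.212, -0.0]
ft_force: [0.2, 0.6, -1.0]
gripper_width: 54.1
grasp_force: 0.0
time: 12.43
tcp_pos: [506.9, 20.5, 303.4]
eef_rot: [-0.0, 0.977, 0.213, -0.003]
ft_force: [-0.2, 0.5, -0.1]
gripper_width: 87.0
grasp_force: 0.0
time: 12.85
tcp_pos: [525.7, 20.6, 414.0]
eef_rot: [0.001, 0.977, 0.212, 0.005]
ft_force: [1.2, 1.0, -0.1]
gripper_width: 88.1
grasp_force: 0.0
side elbow_knob 0.56 [328. 172.] [503.  13. 104.]
side tip_knob 0.85 [417. 229.] [ 529. -113.  104.]
side glue_pot 0.79 [242. 262.] [380.  -2.  40.]
scene elbow_knob 0.91 [310. 264.] [510.  24. 104.]
scene tip_knob 0.83 [227. 210.] [ 535. -103.  104.]
scene glue_pot 0.67 [372. 227.] [382.   1.  40.]
```

View pics/end.png

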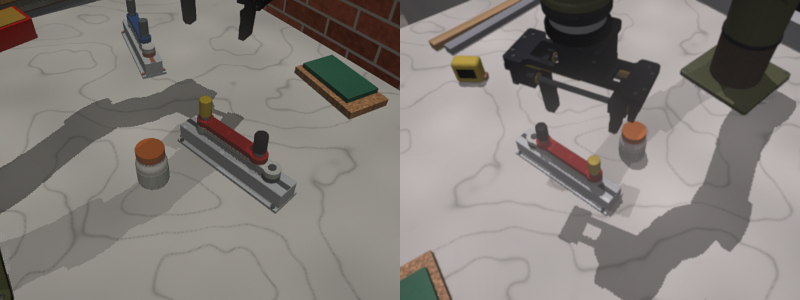

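Both views show the red arm lying along the rail, with the yellow knob at (205,105) left and (594,165) right. The pot hasn't moved and the gripper is clear. Tip to hinge is about 30 mm.

```bash
python3 -c "
from bench import r
print(r.close_job())"
```

```text
the job is handed in; nothing more can be done
None
```

The length stop is folded away: the red arm went back over the white first, then the pair swung home over the rail. The last pictures show the stop released and the glue pot unmoved. I handed the job in at about 13 s of the 54 s; no verdict came back.

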